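Photograph two faces of a power module with a two-stage camera release

ROBOT

A 6-joint arm with a two-finger parallel gripper is mounted at the origin on a cart in front of the work surface, level with it; the furniture and walls round the work are solid. World frame = base frame: x ahead of the robot, y to its left, z up, the work surface at z = 0. Lengths are in m, angles in rad, forces in N, time in s.
With the tool pointing down it reaches from about 0.275 to 0.875 m from the base axis. Payload 12.5 kg.
Tool frame: the origin (TCP) lies at the very end of the fingers, on their centre line; the grasp point (between the pads) lies 19 mm behind it; z points along the fingers, y is the line along which they close (so a half turn about z gives the same grasp; the last joint's range is limited). The gripper opens to 85 mm and grips with 20 to 120 N. Pads are 22 mm wide; open, the fingers measure 114 mm over their backs; the gripper's body (76 mm by 85 mm) begins 54 mm behind the grasp point. The pads swing forward as they close: fully open they stand 13 mm farther back than shut.
Start: joints at [1.253, 0.351, 1.652, -0, 1.139, -0.085], TCP at [0.127, 0.535, 0.231] pointing down, gripper open.
Joint ranges: [-2.75, 2.75], [-0.79, 2.1], [0.01, 2.65], [-1.57, 4.71], [0.07, 3.14], [-2.87, 2.87]. Speed limits (rad/s): [2.22, 2.22, 2.79, 3.14, 3.14, 3.14].

INTERFACE

Orientations are given as a 3x3 rotation matrix whose columns are the frame's x, y, z axes.
In Python, from bench import manip gives the robot as it stands. Calls block until the motion is done:
- manip.move_ptp(position, orientation): joint-space move of the TCP to a pose.
- manip.move_l(position, attitude=None, max_speed=0.15): straight line of the TCP; attitude=None keeps the orientation; max_speed is the mean speed in m/s.
- manip.move_j(angles): joint-space move.
- manip.set_gripper(opening, effort=None): opening from 0.0 (shut) to 1.0 (fully open); effort is the grip in N (None keeps the last); returns when the fingers have stopped.
- manip.dwell(seconds).
- manip.inverse_kinematics(position, orientation): joint angles nearest the present ones, or None.
- manip.grab_frame(name): name is "scene" or "top" or "wrist"; returns (picture, depth): 384x512x3 uint8, red, green, blue; 384x512 float32, m along the optical axis (not along the pixel's ray), 0 where there is no reading.
- manip.get_calibration(name): a dict with "camera_matrix" (3x3 intrinsics, pixels), "R" (3x3) and "t" (3): a world point X has camera coordinates R X + t. Camera axes: x right, y down, z forward; pixel columns grow to the right and rows downward; lengths in m; the calibration is good to about 2 mm. The wrist camera is an equidistant fisheye: a pixel r from the principal point sees the ray r / f radians off the axis. A picture is of the moment at which its call begins: read the wrist's pose just before it. get_calibration takes no time and is no camera call; for the wrist camera it gives the pose at the moment of the call.
A pose or a line that the arm cannot do raises manip.Unreachable and nothing moves.
- manip.sign_off(): hands the job in; it is judged then, once.
Trained networks look in the newest picture that a camera, given by its name, has taken for a name from the list of things; names that differ only in an ending like _2 or _b are one class to them, and where a whole thing is asked for, a point or a joint stands for the part that bears it (a point fixed in the world has none). Each returns a list of dicts, best first, with "confidence" (0 to 1); they miss things now and then, are a little off and sometimes report something else, mostly with a low value. They report only what shows in the picture. A call takes as long as a camera call. They do not tell look-alikes from the thing itself.
- manip.look_for(camera, name): "at" ([x, y, z] in m, in world coordinates, good to about 4 mm: the middle of the surface that is visible of it).
Readings, each from a call of its own:
- manip.current_time(): time.
- manip.current_qpos(): joint angles.
- manip.current_joint_vel(): joint speeds.
- manip.current_joint_torque(): joint torques, N m.
- manip.current_ee_pos(): TCP position.
- manip.current_tcp_rot(): TCP orientation.
- manip.current_force(): force on the tool from outside, world axes, zero at the start.
- manip.current_ft_torque(): the same for the moment, N m.
- manip.current_grip_width(): opening from 0.0 (shut) to 1.0 (fully open).
- manip.current_grip_force(): force on a finger pad.
Only numpy, scipy, OpenCV 4.12 (cv2) and the standard library are available. Lean on these libraries where they do the work, as an engineer would, in place of code of your own. Each camera call takes 0.05 s, during which the arm holds its last target. There are 200 camera calls.

TASK

Photograph two faces of the grey power module at the inspection camera: first the blue label face, which is already at the lens, then the brass contact face, for which you turn the module and set it back down flat in the nest without dropping it. For each picture press the red two-stage key just to its first click and hold it there about a second so that the camera focuses, then press it fully and let it up; never press it fully while the module is not seated at the lens. Leave the bottle, the dish and the spool where they stand, and leave the module in the nest, contacts to the lens.

Things in the scene. Friction and masses are not known exactly. Their poses are not given: they have to be found in the camera images.
- station: inspection camera, fixed: aluminium base plate 128 x 104 x 8 mm with a white camera housing at its far end. Origin on the work surface under the nest's centre; x points from the nest to the camera (away from the robot within 0.2 rad), z up. The housing's front face with the lens, looking to -x, is at x = 24 mm; the housing is 84 mm wide, 53 mm deep, its top at z = 80 mm, higher than the module.
- nest (a point): fixed to the station, same axes: centre of the nest's floor, 8 mm above the station's origin. Dark steel lips 5 mm high bound it at the front and both sides, inner faces 23 mm from the centre; the housing bounds it behind. A finger fits neither between module and housing nor below the lip tops: a seated module is gripped on its sides along the station's y, and must be lowered in, not slid in.
- window (a point): fixed to the station, axes as the station's: the point 20 mm in x and 38 mm in z from the station's origin, where the centre of the face to be photographed lies when the module stands centred in the nest (3 mm play each way)
- module: grey power module, upright plastic block 40 x 40 x 60 mm, about 0.16 kg (varies), loose; origin at the centre of its underside, z up. Its +x face has the blue label, its +y face ten brass contacts; on top a blue strip runs along the label face's edge and a brass strip along the contact face's. It starts in the nest, label face to the lens.
- blue_face (a point): centre of the module's blue label face (20 mm in +x, 30 mm up from its origin), axes as the module's
- contact_face (a point): centre of the module's brass contact face (20 mm in +y, 30 mm up from its origin), axes as the module's
- release: camera release, fixed: black box 80 x 66 x 40 mm with a steel collar on top and in it a round red key cap 30 mm in diameter that is pushed straight down. Origin on the work surface under the key's axis, z up.
- collar (a point): fixed to the release, same axes: on the key's axis at the height of the collar's top, 44 mm above the work surface. The red cap's top at rest stands 11 to 19 mm above this point: a hidden height screw sets how much, it differs at each start and is not reported, so feel for it.
- key_half (a joint): first stage of the red key, m: 0 at rest, 0.004 at the first click; a light spring, about 1 N at first to 2 N at the end of its 4 mm. Then the key stands firm, as if on a stop, until about 10 N. Springs back when let go.
- key_full (a joint): second stage of the red key, m: 0 until the push exceeds about 10 N, 0.004 when fully pressed (about 13 N; then a hard stop). The cap sinks by key_half plus key_full, at most 8 mm. Springs back when let go.
- flux_bottle: bystander: pale squeeze bottle of flux 29 x 43 x 92 mm, standing; origin at the centre of its underside
- screw_dish: bystander: round steel dish with small screws, 70 mm across, 16 mm high; origin at the centre of its underside
- solder_spool: bystander: spool of solder lying flat, 47 mm across, 29 mm high; origin at the centre of its underside
There are look-alikes about, which are no part of the job. Leave any purple look-alike of the module alone.

How it is judged:
On the way, in this order (a step that is already met when the one before it is completed fails the run):
1. with the blue label face seated at the lens, the key is held at its first click, not beyond (value of joint key_half above 0.003 m and value of joint key_full below 0.0012 m and distance between blue_face and window below 0.009 m and angle between module's own z axis and vertical below 0.05 rad), for 0.6 s.
2. with the blue label face still at the lens, the key is pressed fully (value of joint key_full above 0.003 m and distance between blue_face and window below 0.009 m and angle between module's own z axis and vertical below 0.05 rad), for 0.05 s.
3. the key is let up (value of joint each of key_half, key_full below 0.001 m), for 0.1 s.
4. the module stands flat in the nest with its contact face at the lens, let go (distance between contact_face and window below 0.009 m and angle between module's own z axis and vertical below 0.05 rad and contact force between the fingers and module below 0.1 N), for 0.2 s.
5. with the contact face seated at the lens, the key is held at its first click, not beyond (value of joint key_half above 0.003 m and value of joint key_full below 0.0012 m and distance between contact_face and window below 0.009 m and angle between module's own z axis and vertical below 0.05 rad), for 0.6 s.
6. with the contact face still at the lens, the key is pressed fully (value of joint key_full above 0.003 m and distance between contact_face and window below 0.009 m and angle between module's own z axis and vertical below 0.05 rad), for 0.05 s.
At the end, for the whole second after the job is handed in: The module stands flat in the nest (tilt under 0.05 rad), the centre of its contact face within 9 mm of the window point, let go and at rest; both stages of the key are up (under 1 mm); bottle, dish and spool are within 30 mm of where they stood (all of step 3 and all of step 4 and linear speed of module below 0.02 m/s and distance of each of flux_bottle, screw_dish, solder_spool from where it was at the start of the episode below 0.03 m); the robot touches nothing.
It fails at once if the key pressed fully while neither face is seated at the lens (value of joint key_full above 0.002 m and not (distance between blue_face and window below 0.009 m and angle between module's own z axis and vertical below 0.05 rad) and not (distance between contact_face and window below 0.009 m and angle between module's own z axis and vertical below 0.05 rad)).
It fails at once if the module dropped (moving faster than 0.5 m/s with no finger on it) (linear speed of module above 0.5 m/s and contact force between the fingers and module below 0.05 N).
It fails at once if a bystander knocked away by more than 30 mm (distance of any of flux_bottle, screw_dish, solder_spool from where it was at the start of the episode above 0.03 m).
It also fails if it takes over 70 s, if anything falls off the work surface, if the arm or the gripper's body presses on something with over 40 N, if the wrist force passes 120 N, or if a joint passes its speed limit or range.

## Working session

There is one attempt and no reset: what is moved stays moved. The work goes in short steps, each a Python script; the robot and the scene stay as the last script left them, time stands still between calls to the robot, and variables do not carry over. Pictures are saved under pics/ and viewed, at most 10 in all, crops included, and the job is handed in when it is done.

```bash
mkdir -p pics; python3 - <<'E'
from bench import manip
import cv2,numpy as np
a,_=manip.grab_frame("scene");b,_=manip.grab_frame("top")
cv2.imwrite("pics/a.png",np.vstack([a,b])[:,:,::-1][:, :] if 0 else cv2.resize(np.hstack([a,b]),(800,300))[:,:,::-1])
cv2.imwrite("pics/top.png",cv2.resize(b,(800,600))[:,:,::-1])
for c in("scene","top"):
  for n in("station","module","release","key_half","flux_bottle","screw_dish","solder_spool"):
    print(c,n,[(np.round(d["at"],3).tolist(),round(d["confidence"],2)) for d in manip.look_for(c,n)])
print(manip.current_time(),manip.current_tcp_rot().round(2) if hasattr(manip.current_tcp_rot(),'round') else manip.current_tcp_rot())
E
```

```text
scene station [([0.569, 0.093, 0.036], 0.61)]
scene module [([0.456, -0.167, 0.038], 0.82), ([0.56, -0.154, 0.041], 0.61), ([0.522, 0.071, 0.053], 0.59)]
scene release [([0.547, -0.247, 0.037], 0.9)]
scene key_half [([0.551, -0.26, 0.054], 0.62)]
scene flux_bottle []
scene screw_dish [([0.569, 0.092, 0.039], 0.2)]
scene solder_spool [([0.406, 0.213, 0.027], 0.6)]
top station [([0.543, 0.052, 0.015], 0.98)]
top module [([0.449, -0.179, 0.061], 0.77), ([0.562, -0.172, 0.061], 0.56), ([0.509, 0.05, 0.069], 0.54), ([0.669, -0.115, 0.061], 0.37), ([0.541, 0.045, 0.014], 0.17), ([0.545, -0.265, 0.039], 0.16)]
top release [([0.547, -0.263, 0.041], 0.88), ([0.542, 0.046, 0.013], 0.35)]
top key_half [([0.548, -0.275, 0.058], 0.66)]
top flux_bottle [([0.67, -0.112, 0.062], 0.47)]
top screw_dish [([0.678, -0.243, 0.008], 0.82)]
top solder_spool []
0.8 [[-0.97  0.23  0.  ]
 [ 0.23  0.97  0.  ]
 [-0.    0.   -1.  ]]
```

View pics/top.png

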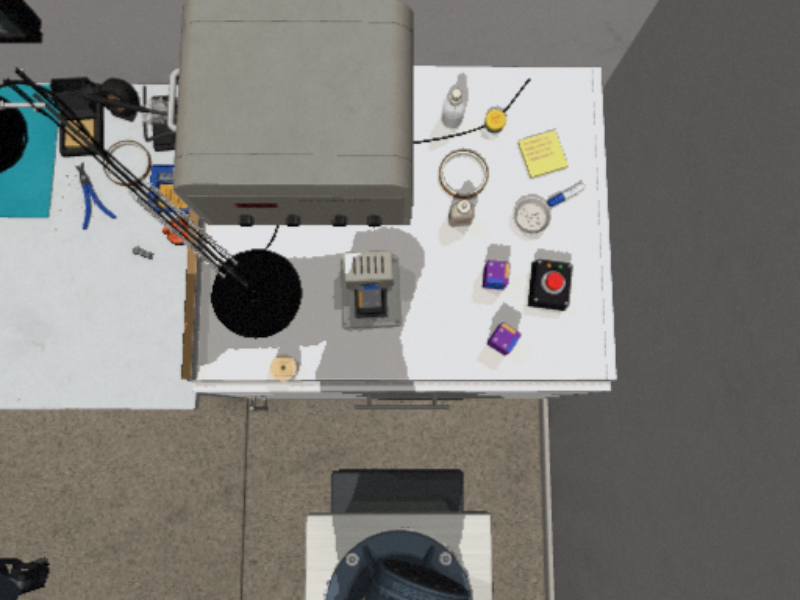

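View pics/a.png

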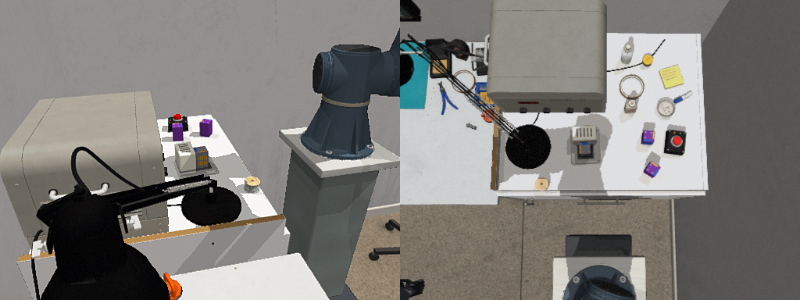

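The top view shows the grey module in the nest at (371,300), with its blue strip towards the housing at (372,268). The purple look-alikes are at (495,273) and (505,338), so I leave them alone. The release with its red cap is at (553,283). The bottle is at (461,210) or (455,100), the dish at (532,214) and the spool at (284,368). Next I measure the station yaw, the key axis and the obstacles from depth.

```bash
cat > h.py <<'E'
from bench import manip
import cv2,numpy as np
def cloud(cam):
    im,d=manip.grab_frame(cam);c=manip.get_calibration(cam);K=np.array(c["camera_matrix"]);R=np.array(c["R"]);t=np.array(c["t"])
    v,u=np.indices(d.shape);p=np.stack([(u-K[0,2])/K[0,0]*d,(v-K[1,2])/K[1,1]*d,d],-1)
    X=(p-t)@R; X[d==0]=np.nan
    return im,X
def rect(P): 
    c,s,a=cv2.minAreaRect((P[:,:2]*1000).astype(np.float32));return np.round(c,1),np.round(s,1),round(a,1),len(P),np.median(P[:,2]).round(4)
def Rz(a):  # tool down, tool y axis along world direction a
    y=np.array([np.cos(a),np.sin(a),0]);z=np.array([0,0,-1.]);return np.stack([np.cross(y,z),y,z],1)
E
python3 - <<'E'
from h import *
im,X=cloud("top")
x,y,z=X[...,0],X[...,1],X[...,2]
def box(x0,x1,y0,y1,z0,z1): return (x>x0)&(x<x1)&(y>y0)&(y<y1)&(z>z0)&(z<z1)
print("housing",rect(X[box(.48,.68,-.03,.15,.072,.09)]))
print("module",rect(X[box(.44,.56,-.0,.11,.060,.0715)]))
print("plate",rect(X[box(.40,.68,-.05,.15,.005,.011)]))
print("release",rect(X[box(.45,.65,-.35,-.2,.034,.046)]))
r,g,b=[im[...,i].astype(int) for i in range(3)]
m=(r>150)&(g<80)&(b<80)&box(.45,.65,-.35,-.2,.02,.1)
print("red",rect(X[m]),np.nanmean(X[m],0))
print("lamp disc",rect(X[box(.4,.62,.15,.35,.002,.9)]),np.nanpercentile(z[box(.4,.62,.15,.35,.002,.9)],[5,50,95]))
m=box(.5,1.2,-.2,.4,.13,1.5);print("bigbox",np.nanpercentile(X[m],[0,.5,50,100],axis=0).round(3))
print("table front x",np.nanmin(x[box(.2,.6,-.3,.2,-.01,.01)]))
# module top colours
mm=box(.44,.56,0,.11,.055,.0735)
for nm,k in(("blue",mm&(b>r+40)),("brass",mm&(r>b+40))): print(nm,k.sum(),np.nanmean(X[k],0).round(4) if k.any() else None)
E
```

```text
housing (array([581.5,  62.6]), array([152. , 170.9]), 0.1, 735, np.float64(0.0811))
module (array([522. ,  46.2]), array([45.9, 75.7]), 3.3, 211, np.float64(0.0684))
plate (array([538. ,  50.1]), array([275.1, 199.6]), 0.1, 984, np.float64(0.0069))
release (array([ 548.8, -273.8]), array([66.6, 81.4]), 83.8, 507, np.float64(0.0414))
red (array([ 548.1, -273.2]), array([27. , 24.5]), 43.3, 86, np.float64(0.0601)) [ 0.54837643 -0.27328365  0.05997183]
lamp disc (array([510.6, 250. ]), array([199.8, 219. ]), 89.9, 4142, np.float64(0.0199)) [0.00260782 0.01987963 0.13178397]
bigbox [[ 0.562 -0.2    0.13 ]
 [ 0.597 -0.185  0.134]
 [ 0.791  0.155  0.262]
 [ 0.984  0.4    0.271]]
table front x 0.36029817131921293
blue 22 [0.5353 0.0452 0.0693]
brass 21 [0.5149 0.0654 0.0695]
```

```bash
cat >> h.py <<'E'
def wcloud():
    c=manip.get_calibration("wrist");im,d=manip.grab_frame("wrist");K=np.array(c["camera_matrix"]);R=np.array(c["R"]);t=np.array(c["t"])
    v,u=np.indices(d.shape);a=(u-K[0,2])/K[0,0];b=(v-K[1,2])/K[1,1];th=np.hypot(a,b)+1e-9;k=np.tan(np.minimum(th,1.4))/th
    X=(np.stack([a*k*d,b*k*d,d],-1)-t)@R;X[(d==0)|(th>1.3)]=np.nan
    return im,X
E
python3 - <<'E'
from h import *
p=np.array(manip.current_ee_pos())
manip.move_l([.11,.42,.36])
manip.move_ptp([.40,.04,.36],Rz(np.pi/2))
manip.move_ptp([.47,.045,.22],Rz(np.pi/2))
print(manip.current_qpos(),manip.current_time(), manip.current_force())
im,X=wcloud();cv2.imwrite("pics/w.png",im[:,:,::-1]);np.savez("w.npz",im=im,X=X)
x,y,z=X[...,0],X[...,1],X[...,2]
def box(x0,x1,y0,y1,z0,z1): return (x>x0)&(x<x1)&(y>y0)&(y<y1)&(z>z0)&(z<z1)
print("housing",rect(X[box(.5,.65,-.03,.13,.076,.09)]))
print("module",rect(X[box(.44,.545,-.0,.11,.060,.074)]))
print("plate",rect(X[box(.40,.68,-.05,.15,.005,.011)]))
r,g,b=[im[...,i].astype(int) for i in range(3)]
mm=box(.44,.56,0,.11,.06,.0735)
for nm,k in(("blue",mm&(b>r+40)),("brass",mm&(r>b+40))): print(nm,k.sum(),rect(X[k]) if k.any() else None)
E
```

```text
[-2.36385664e-03  2.21367953e-01  1.85674633e+00  4.02113971e-05
  1.06287574e+00 -1.57393972e+00] 4.575 [0.04683139 1.013801   1.03155123]
housing (array([597.3,  62. ]), array([110.4, 101.1]), 3.0, 3234, np.float64(0.0801))
module (array([520.9,  51.7]), array([47.6, 78.7]), 0.7, 1729, np.float64(0.068))
plate (array([568.3,  51.4]), array([190.6, 105.1]), 2.2, 2944, np.float64(0.0082))
blue 121 (array([534.7,  46.8]), array([ 6.6, 25.4]), 3.4, 121, np.float64(0.0684))
brass 125 (array([514.1,  64.9]), array([26.6,  5.5]), 1.3, 125, np.float64(0.0683))
```

View pics/w.png

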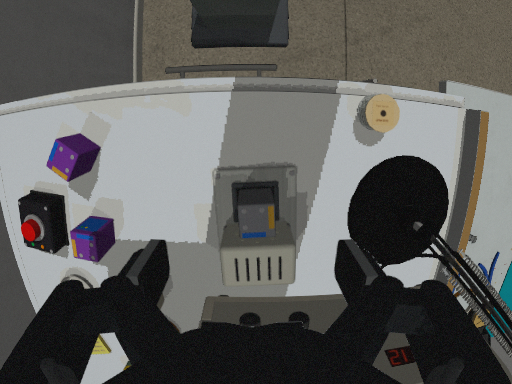

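The wrist view shows the grey module at (257,213) in the nest, with the blue strip at the housing edge (255,235) and the brass strip on its +y side at (271,216). The release key is at (33,230). Next I refine the yaw and feel for the key.

```bash
cat >> h.py <<'E'
def F(n=8):
    f=[]
    for _ in range(n): f.append(manip.current_force()[2]); manip.dwell(.01)
    return np.mean(f)
E
python3 - <<'E'
from h import *
d=np.load("w.npz");X=d["X"];P=X.reshape(-1,3)
def sel(z0,z1,x0,x1,y0=-.03,y1=.13): return P[(P[:,2]>z0)&(P[:,2]<z1)&(P[:,0]>x0)&(P[:,0]<x1)&(P[:,1]>y0)&(P[:,1]<y1)]
def edges(Q,lo,hi,n=10):
    xs=[];a=[];b=[]
    for e in np.linspace(lo,hi,n+1)[:-1]:
        q=Q[(Q[:,0]>=e)&(Q[:,0]<e+(hi-lo)/n)]
        if len(q)>5: xs.append(e+(hi-lo)/n/2);a.append(np.percentile(q[:,1],1));b.append(np.percentile(q[:,1],99))
    for k in(a,b): print(np.polyfit(xs,k,1).round(4),np.round(k,4))
for nm,Q,lo,hi in(("mod",sel(.064,.072,.495,.535,.015,.08),.5,.533),("plate",sel(.004,.012,.45,.53),.475,.52),("hous",sel(.076,.084,.54,.6),.545,.59)): print(nm);edges(Q,lo,hi)
Q=sel(.064,.072,.48,.545,.03,.065);print("mod x",np.percentile(Q[:,0],[1,99]))
Q=sel(.076,.084,.5,.65,.02,.08);print("hous x",np.percentile(Q[:,0],[.5,99.5]))
Q=sel(.005,.011,.4,.53,.02,.08);print("plate x0",np.percentile(Q[:,0],[1]))
manip.set_gripper(0.0)
manip.move_ptp([.548,-.2735,.13],Rz(np.pi/2))
im,Y=wcloud();r,g,b=[im[...,i].astype(int) for i in range(3)]
m=(r>130)&(g<70)&(b<70)&(Y[...,2]>.045)&(Y[...,2]<.08)&(abs(Y[...,0]-.548)<.04)&(abs(Y[...,1]+.273)<.04)
print("red",m.sum(),rect(Y[m]) if m.any() else "")
manip.move_l([.548,-.2735,.072])
print(manip.current_time(),[round(manip.current_force()[2],2) for _ in range(5)],F(),manip.current_ee_pos())
E
```

```text
mod
[ 0.0638 -0.0026] [0.0293 0.0293 0.0302 0.0302 0.0302 0.0301 0.0311 0.0311 0.0311 0.031 ]
[0.0774 0.0294] [0.0684 0.0685 0.0686 0.0687 0.0688 0.07   0.07   0.0701 0.0702 0.0703]
plate
[ 0.0098 -0.0074] [-0.0018 -0.0032 -0.0019 -0.0034 -0.0037 -0.0025 -0.0026 -0.0029 -0.0018
 -0.0019]
[0.0556 0.0727] [0.0997 0.0986 0.1002 0.1002 0.1004 0.1006 0.101  0.1009 0.1013 0.1015]
hous
[0.0195 0.0006] [0.0115 0.0112 0.0108 0.0119 0.0115 0.0118 0.012  0.0121 0.0116 0.0121]
[0.0569 0.0599] [0.091  0.091  0.0913 0.0916 0.0918 0.0934 0.0932 0.0939 0.0926 0.0923]
mod x [0.49794321 0.54401409]
hous x [0.54289079 0.63981596]
plate x0 [0.47262045]
red 1034 (array([ 548.1, -273.7]), array([27.7, 27.8]), 3.1, 1034, np.float64(0.0586))
7.2583 [np.float64(0.74), np.float64(0.74), np.float64(0.74), np.float64(0.74), np.float64(0.74)] 0.45624404175720484 [ 0.54872294 -0.27363056  0.07325886]
```

```bash
cat >> h.py <<'E'
def press(x=.548,y=-.2735,z=.0675,zs=None):
    manip.move_l([x,y,z],max_speed=.05);manip.dwell(.2);f0=F();log=[];k=manip.current_time()
    if zs: z=zs
    while z>.040:
        z-=.0005;manip.move_l([x,y,z],max_speed=.02);manip.dwell(.03);f=F(4)-f0
        log.append((round(z*1e3,1),round(manip.current_ee_pos()[2]*1e3,1),round(f,2)))
        if f>3.5: break
    manip.dwell(.15);f=F(4)-f0
    print("stop",log,round(f,2),"tare",round(f0,2))
    if f>8.5: z+=.0004;manip.move_l([x,y,z],max_speed=.02);print("backoff",F()-f0)
    return z,f0
def full(z,f0,x=.548,y=-.2735):
    manip.dwell(1.0);print("held",F()-f0,manip.current_ee_pos()[2])
    for i in range(16):
        z-=.0006;manip.move_l([x,y,z],max_speed=.03);manip.dwell(.03);f=F(3)-f0
        if f>15.5: break
    print("full",z,f,manip.current_ee_pos()[2]);manip.dwell(.15)
    manip.move_l([x,y,.085],max_speed=.08);manip.dwell(.2);print("t",manip.current_time())
E
python3 - <<'E'
from h import *
print(press())
E
```

```text
stop [(67.0, np.float64(67.0), np.float64(0.04)), (66.5, np.float64(66.5), np.float64(0.2)), (66.0, np.float64(66.0), np.float64(-0.04)), (65.5, np.float64(65.5), np.float64(-0.11)), (65.0, np.float64(65.0), np.float64(0.23)), (64.5, np.float64(64.5), np.float64(0.19)), (64.0, np.float64(64.0), np.float64(0.08)), (63.5, np.float64(63.5), np.float64(0.47)), (63.0, np.float64(63.0), np.float64(0.67)), (62.5, np.float64(62.5), np.float64(0.37)), (62.0, np.float64(62.0), np.float64(0.23)), (61.5, np.float64(61.5), np.float64(0.42)), (61.0, np.float64(61.0), np.float64(0.25)), (60.5, np.float64(60.5), np.float64(0.24)), (60.0, np.float64(60.0), np.float64(-0.32)), (59.5, np.float64(59.5), np.float64(0.01)), (59.0, np.float64(59.0), np.float64(0.3)), (58.5, np.float64(58.5), np.float64(0.56)), (58.0, np.float64(58.0), np.float64(1.2)), (57.5, np.float64(57.5), np.float64(1.04)), (57.0, np.float64(57.0), np.float64(1.45)), (56.5, np.float64(56.5), np.float64(1.63)), (56.0, np.float64(56.0), np.float64(1.86)), (55.5, np.float64(55.5), np.float64(1.9)), (55.0, np.float64(55.0), np.float64(1.95)), (54.5, np.float64(54.5), np.float64(2.25)), (54.0, np.float64(54.4), np.float64(6.59))] 6.18 tare -0.07
(0.05399999999999999, np.float64(-0.06532904850505211))
```

```bash
python3 - <<'E'
from h import *
full(.054,-.065)
E
```

```text
held 6.276128396269406 0.054429061221996505
full 0.04859999999999997 16.958068933057795 0.050143701685711944
t 21.375
```

```bash
python3 - <<'E'
from h import *
W=.05; N=Rz(np.pi/2+W); T=Rz(W); c=[.517,.0495]
manip.move_l([.54,-.27,.15],max_speed=.25)
manip.set_gripper(.85,40)
manip.move_ptp([*c,.15],N)
manip.move_l([*c,.026],max_speed=.12)
print("t",manip.current_time(),manip.current_force())
manip.set_gripper(0,40)
print("grip",manip.current_grip_width(),manip.current_grip_force(),manip.current_force())
manip.move_l([*c,.04],max_speed=.06)
manip.move_l([*c,.13],max_speed=.2)
print("up",manip.current_grip_width(),manip.current_force(),manip.current_time())
im,X=wcloud();cv2.imwrite("pics/g.png",im[:,:,::-1])
E
```

```text
t 24.8667 [ 0.48492488 -0.76637643  0.61399994]
grip 0.4628172866422304 40.75046896934509 [-0.60024819  0.31471693  7.17216954]
up 0.46489672824680595 [-1.00963718 -1.27315028 -2.05704214] 26.2417
```

View pics/g.png

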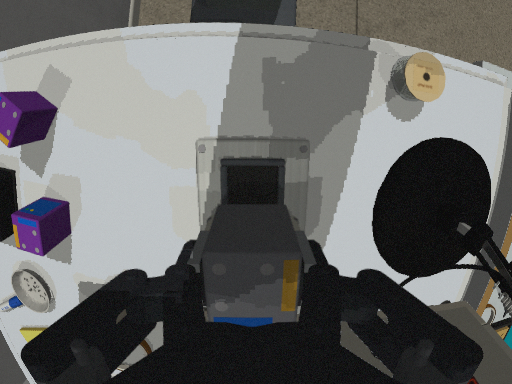

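The module is gripped and lifted: it sits at (250,270), and the empty nest is at (253,182). Next I turn it -90°, set it down on the table in free space, measure the empty nest and regrip.

```bash
python3 - <<'E'
from h import *
W=.05; N=Rz(np.pi/2+W); T=Rz(W); s=[.43,-.06]
manip.move_ptp([*s,.13],T)
manip.move_l([*s,.028],max_speed=.15)
manip.dwell(.1);f0=F();z=.0195
for z in np.arange(.0195,.0159,-.0005):
    manip.move_l([*s,z],max_speed=.03);f=F(3)-f0
    if f>2.5: break
print("down",z,f,manip.current_ee_pos())
manip.set_gripper(.85)
manip.move_l([*s,.10],max_speed=.2)
manip.move_ptp([*s,.15],N)
im,X=wcloud();np.savez("n.npz",im=im,X=X);cv2.imwrite("pics/n.png",im[:,:,::-1])
P=X.reshape(-1,3)
Q=P[(P[:,2]>.055)&(P[:,2]<.066)&(abs(P[:,0]-s[0])<.045)&(abs(P[:,1]-s[1])<.045)];print("mod",rect(Q))
# nest: rotate to station frame about nominal centre
c=np.array([.519,.0495]);d=P[:,:2]-c;u=d[:,0]*np.cos(W)+d[:,1]*np.sin(W);v=-d[:,0]*np.sin(W)+d[:,1]*np.cos(W)
fl=(P[:,2]>.005)&(P[:,2]<.0105)
for nm,q,a in(("floor x",fl&(abs(v)<.012)&(abs(u)<.03),u),("floor y",fl&(abs(u)<.012)&(abs(v)<.03),v),("lip x",(P[:,2]>.0115)&(P[:,2]<.0145)&(abs(v)<.015)&(u<0)&(u>-.04),u),("lip y+",(P[:,2]>.0115)&(P[:,2]<.0145)&(abs(u)<.015)&(v>.01)&(v<.04),v),("lip y-",(P[:,2]>.0115)&(P[:,2]<.0145)&(abs(u)<.015)&(v<-.01)&(v>-.04),v),("hous front",(P[:,2]>.076)&(P[:,2]<.084)&(abs(v)<.03)&(u>0)&(u<.09),u)):
    print(nm,q.sum(),np.percentile(a[q],[1,50,99]).round(4) if q.any() else "")
print(manip.current_time())
E
```

```text
down 0.018 12.852855794229637 [ 0.4300935  -0.06001226  0.01849392]
mod (array([429.2, -63.3]), array([39.5, 40.1]), 2.8, 2245, np.float64(0.0602))
floor x 43 [-0.0299 -0.0289 -0.0149]
floor y 68 [-0.03    0.0186  0.0232]
lip x 90 [-0.0295 -0.027  -0.0232]
lip y+ 71 [0.0226 0.0257 0.0284]
lip y- 11 [-0.0293 -0.0285 -0.0265]
hous front 289 [0.0395 0.0562 0.0741]
32.2083
```

View pics/n.png

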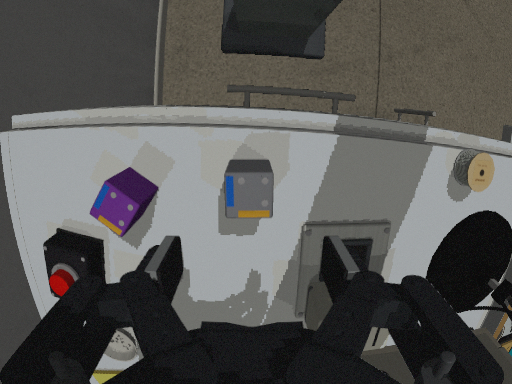

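The module stands on the table at (249,190), brass strip towards the camera direction and blue to the right, as intended. The nest centre is confirmed at about (0.519, 0.0495). Next I regrip and seat it.

```bash
python3 - <<'E'
from h import *
W=.05; N=Rz(np.pi/2+W); s=[.4276,-.0632]; c=[.517,.0495]
manip.move_l([*s,.10],max_speed=.25)
manip.move_l([*s,.0185],max_speed=.12)
manip.set_gripper(0,40)
print("grip",manip.current_grip_width(),manip.current_grip_force())
manip.move_l([*s,.03],max_speed=.06)
manip.move_l([*s,.13],max_speed=.2)
manip.move_l([*c,.13],max_speed=.15)
manip.dwell(.1);print("at",manip.current_ee_pos(),manip.current_time())
manip.move_l([*c,.042],max_speed=.12)
manip.dwell(.15);f0=F();g0=np.array(manip.current_force())
for z in np.arange(.040,.0244,-.001):
    manip.move_l([*c,z],max_speed=.03);f=F(3)-f0
    if f>3: break
print("contact",z,f,np.array(manip.current_force())-g0,manip.current_ee_pos(),manip.current_time())
E
```

```text
grip 0.4663599531600724 40.2085018157959
at [0.51665115 0.04890141 0.1300042 ] 35.975
contact 0.02699999999999999 4.441261933155023 [-0.85144269 -0.15175996  5.04952607] [0.51712659 0.04950676 0.02719092] 40.925
```

```bash
python3 - <<'E'
from h import *
W=.05; N=Rz(np.pi/2+W); c=[.517,.0495]
manip.set_gripper(.85)
manip.move_l([*c,.15],max_speed=.2)
manip.move_l([.46,.0495,.19],max_speed=.25)
im,X=wcloud();cv2.imwrite("pics/s.png",cv2.resize(im[120:312,130:386],(768,576))[:,:,::-1])
P=X.reshape(-1,3)
Q=P[(P[:,2]>.063)&(P[:,2]<.073)&(P[:,0]>.47)&(P[:,0]<.541)&(abs(P[:,1]-.0495)<.035)];print("mod",rect(Q),np.percentile(Q[:,2],[5,95]))
manip.set_gripper(0)
manip.move_ptp([.548,-.2735,.10],Rz(np.pi/2))
print(manip.current_time())
E
```

```text
mod (array([517.6,  48.8]), array([40. , 40.2]), 3.1, 1502, np.float64(0.0682)) [0.06650738 0.069311  ]
44.5833
```

View pics/s.png

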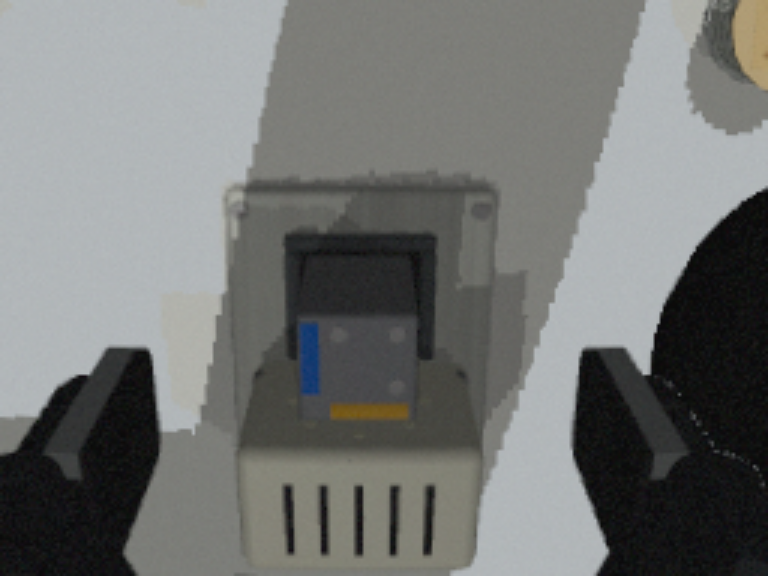

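The module stands flat in the nest: top at 68 mm, centre within about 1.5 mm, brass strip at the housing (368,411). Next is the second photograph.

```bash
python3 - <<'E'
from h import *
z,f0=press(zs=.0595)
full(z,f0)
manip.move_l([.548,-.2735,.15]);manip.dwell(.3)
print(manip.current_time(),manip.current_force())
E
```

```text
stop [(59.0, np.float64(59.0), np.float64(-0.1)), (58.5, np.float64(58.6), np.float64(0.04)), (58.0, np.float64(58.0), np.float64(1.38)), (57.5, np.float64(57.5), np.float64(1.19)), (57.0, np.float64(57.0), np.float64(1.7)), (56.5, np.float64(56.5), np.float64(1.36)), (56.0, np.float64(56.0), np.float64(1.38)), (55.5, np.float64(55.5), np.float64(1.74)), (55.0, np.float64(55.0), np.float64(2.01)), (54.5, np.float64(54.5), np.float64(2.25)), (54.0, np.float64(54.4), np.float64(5.98))] 6.96 tare -0.14
held 6.550755986392972 0.054412914448708216
full 0.04859999999999996 17.323645820079662 0.05012832069042583
t 54.4417
55.325 [-0.62466277 -0.00158512  0.45001892]
```

```bash
python3 -c "
from bench import manip
print(manip.sign_off())"
```

```text
the job is handed in; nothing more can be done
None
```

I photographed both faces and handed the job in at about 55 s; the module stands flat in the nest with its contacts to the lens, the key is let up and the arm is clear, but the judge returned no verdict.

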